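Sniff the food-waste pot and dock the odour meter

ROBOT

A 6-joint arm with a two-finger parallel gripper is mounted at the origin on the work surface. World frame = base frame: x ahead of the robot, y to its left, z up, the work surface at z = 0. Lengths are in m, angles in rad, forces in N, time in s.
With the tool pointing down it reaches from about 0.225 to 0.875 m from the base axis. Payload 3.4 kg.
Tool frame: the origin (TCP) lies at the very end of the fingers, on their centre line; the grasp point (between the pads) lies 19 mm behind it; z points along the fingers, y is the line along which they close (so a half turn about z gives the same grasp; the last joint's range is limited). The gripper opens to 85 mm and grips with 20 to 120 N. Pads are 22 mm wide; open, the fingers measure 114 mm over their backs; the gripper's body (76 mm by 85 mm) begins 54 mm behind the grasp point. The pads swing forward as they close: fully open they stand 13 mm farther back than shut.
Start: joints at [-1.311, 0.276, 1.505, -0, 1.361, -0.121], TCP at [0.214, -0.534, 0.231] pointing down, gripper open.
Joint ranges: [-2.89, 2.89], [-0.75, 2.08], [0.22, 2.7], [-1.18, 4.32], [0.11, 2.71], [-2.7, 2.7]. Speed limits (rad/s): [2.57, 2.57, 3.14, 3.14, 3.14, 3.14].

INTERFACE

Orientations are given as a unit quaternion [x, y, z, w].
In Python, from workcell import * gives the robot as it stands.
- The arm moves only by the tool send_rows, never from a script. Its arguments are lists of equal length, an entry for each row: "slide": the shift along the tool's x, y, z in mm, a list of three; "twist": the turn, a rotation vector about the tool's x, y, z in rad, a list of three; "fingers": the closure, from -1 (fully open) to 1 (shut). A call has 1 to 10 rows; each row shifts and turns the commanded pose from where the row before left it, along the tool's axes as they then stand; what a row does not reach is not made up. A row lasts 1/12 s, in which the tool goes at most 41.7 mm and 7.16 degrees, less where a joint would pass 70% of its speed; a pose out of reach is approached as far as the arm can. A call is refused whole if a number of a shift passes 41.7 or a number of a turn 0.125, either way. A call with a gripper value outside its range is refused whole. The fingers move at their own pace and stop on an object; "newtons" is the grip in N (left out, the last holds). Time passes only in rows, so rows that do not move let the fingers close. It gives the time, the measured TCP pose, the force, the opening and the grip force at its end, in the units of the state.
- observe(): the state, without advancing time (a new reading comes with each control period).
- get_image(name): name is "scene" or "side" or "wrist"; returns a dict with "img" (480x640x3 uint8, red, green, blue), "fx", "fy", "cx", "cy" (pixels), "world_to_cam" (4x4, takes a point from world to camera coordinates). Camera axes: x right, y down, z forward; pixel columns grow to the right and rows downward; lengths in m; the calibration is good to about 2 mm. A picture is of the moment at which its call begins. There is no depth.
- job_done(): hands the job in; it is judged then, once.
Trained networks look in a picture, given as the dict that the camera call returned (one of the last four; its "shot" number tells which), for a name from the list of things; names that differ only in an ending like _2 or _b are one class to them, and where a whole thing is asked for, a point or a joint stands for the part that bears it (a point fixed in the world has none). Each returns a list of dicts, best first, with "confidence" (0 to 1); they miss things now and then, are a little off and sometimes report something else, mostly with a low value. They report only what shows in the picture. A call takes as long as a camera call. They do not tell look-alikes from the thing itself.
- look_for(picture, query): "at" ([x, y, z] in m, in the coordinates of the camera as it stood for that picture, good to about 4 mm: the middle of the surface that is visible of it).
The state is a dict: "clock": time; "joints": joint angles; "dq": joint speeds; "joint_efforts": joint torques, N m; "position": TCP position; "eef_rot": TCP orientation; "force": force on the tool from outside, world axes, zero at the start; "ft_torque": the same for the moment, N m; "gripper_width": opening from 0.0 (shut) to 1.0 (fully open); "grip_force": force on a finger pad.
Only numpy, scipy, OpenCV 4.12 (cv2) and the standard library are available. Lean on these libraries where they do the work, as an engineer would, in place of code of your own. Each camera call takes 0.05 s, during which the arm holds its last target. There are 200 camera calls.

TASK

Take the hand-held odour meter from its sloping rest and dip its domed steel nose into the mouth of the green sample pot, without touching the pot, and hold it there for about a second. Then stand the odour meter upright in the blue dish of its charging dock, setting its domed nose gently all the way down into the dish, and let go of it. Keep it out of the magenta pot, and leave both pots, the white tub and the orange carton where they stand.

Things in the scene. Friction and masses are not known exactly. Their poses are not given: they have to be found in the camera images.
- sniffer_mid (a point): Centre (half-way up its axis) of the loose odour meter: 145 mm long, round, 0.3 to 0.5 kg, weight low in the nose. z axis: nose to handle end. From the nose tip: steel half-ball, radius 38 mm; yellow cone narrowing to 40 mm diameter at 65 mm; straight black handle, 40 mm diameter, from 65 to 145 mm. This point is 72.5 mm from the tip. At the start it leans 35 degrees from vertical in its rest.
- sniffer_nose (a point): Tip of the odour meter's domed steel nose, on its axis; same axes as sniffer_mid.
- rest: Sloping rest, fixed: grey foot 160 x 120 mm, V cradles under the meter; no part reaches past 86 mm from the nose tip along the handle. Origin on the table below the resting meter's nose tip (tip 45 mm up); z up. The meter leans to the rest's -x: its axis, nose to handle, is (-0.574, 0, 0.819) in this frame. The foot runs from x = -110 to +50 mm.
- green_pot: Green open plastic pot, loose, 0.35 kg, with bits of food in its bottom (up to 50 mm high). 110 mm high, outside diameter 142 mm at the rim and 120 mm at the foot, wall 4 mm. Origin at the centre of its underside, z up.
- green_pot_rim (a point): Centre of the green pot's mouth, 110 mm above the table.
- magenta_pot: Magenta (dark pink) open pot, loose, same size as the green pot; not to be used. Origin at the centre of its underside.
- dock: Charging dock, fixed: white housing 130 x 130 x 22 mm carrying a blue conical dish, open upward. Origin at the centre of its underside, z up. Dish rim 62 mm above the table, 100 mm outside diameter, wall 5 mm; the sides slope about 50 degrees from level and guide the half-ball nose to the centre. Fully home, the nose tip is on the dock's z axis 30 mm above the table.
- dock_rim (a point): Centre of the mouth of the dock's blue dish, 62 mm above the table.
- tub: White closed tub, loose bystander, 80 mm diameter, 100 mm high. Origin at the centre of its underside.
- carton: Orange drinks carton with a white cap, loose bystander, 60 x 60 x 132 mm high. Origin at the centre of its underside.
There are look-alikes about, which are no part of the job. Of the things that look like the dock, take the one that is nearest to the robot's base at the start.

How it is judged:
By the outcome, as a careful person would: the job done as asked, in the order asked, and still so for the second after the job is handed in, with the robot touching nothing.
It also fails if it takes over 54 s, if anything falls off the work surface, if the arm or the gripper's body presses on something with over 40 N, if the wrist force passes 120 N, or if a joint passes its speed limit or range.

## Working session

There is one attempt and no reset: what is moved stays moved. The work goes in short steps, Python scripts to look and compute and a tool call to move; the robot and the scene stay as the last step left them, time stands still between calls to the robot, and variables do not carry over. Pictures are saved under pics/ and viewed, at most 10 in all, crops included, and the job is handed in when it is done.

Besides the shell and the picture viewer there is one more tool, called after "Request:" in YAML: its name, and indented under it one key for each argument. send_rows: Moves the arm, as the interface text tells. Its arguments: {"type":"object","properties":{"slide":{"type":"array","items":{"type":"array","items":{"type":"number"}}},"twist":{"type":"array","items":{"type":"array","items":{"type":"number"}}},"fingers":{"type":"array","items":{"type":"number"}},"newtons":{"type":"number"}},"required":["slide","twist","fingers"]}

```bash
mkdir -p pics; cat > h.py <<'E'
from workcell import *
import numpy as np, cv2
from scipy.spatial.transform import Rotation as R
def tow(p,a):
    M=np.linalg.inv(np.array(p["world_to_cam"])); return M[:3,:3]@np.array(a)+M[:3,3]
def pix(p,w):
    c=np.array(p["world_to_cam"])@np.r_[w,1]; return np.round([p["fx"]*c[0]/c[2]+p["cx"],p["fy"]*c[1]/c[2]+p["cy"]])
def ray(p,u,v,z):
    M=np.linalg.inv(np.array(p["world_to_cam"])); d=M[:3,:3]@np.array([(u-p["cx"])/p["fx"],(v-p["cy"])/p["fy"],1]); o=M[:3,3]
    return o+d*(z-o[2])/d[2]
def save(p,n,crop=None,f=1):
    im=cv2.cvtColor(p["img"],cv2.COLOR_RGB2BGR)
    if crop: x0,y0,x1,y1=crop; im=im[y0:y1,x0:x1]
    cv2.imwrite("pics/"+n,cv2.resize(im,None,fx=f,fy=f,interpolation=cv2.INTER_CUBIC))
E
cat > a.py <<'E'
from h import *
np.set_printoptions(precision=3,suppress=True)
s=observe(); print({k:np.round(v,3) for k,v in s.items()})
for n in ["scene","side"]:
    p=get_image(n); save(p,n+"0.png")
    print(n, np.linalg.inv(np.array(p["world_to_cam"]))[:3,3])
    for q in ["sniffer_mid","sniffer_nose","rest","green_pot","green_pot_rim","magenta_pot","dock","dock_rim","tub","carton"]:
        for d in look_for(p,q):
            if d["confidence"]>.2:
                w=tow(p,d["at"]); print(q,round(d["confidence"],2),w,pix(p,w))
E
python3 a.py
```

```text
{'clock': np.float64(0.0), 'joints': array([-1.311,  0.277,  1.506, -0.   ,  1.361, -0.121]), 'dq': array([-0.002,  0.001,  0.001, -0.001, -0.001,  0.   ]), 'joint_efforts': array([  0.   , -41.678, -24.581,  -0.   ,   0.011,  -0.   ]), 'position': array([ 0.214, -0.533,  0.23 ]), 'eef_rot': array([ 0.982,  0.189, -0.   , -0.001]), 'force': array([-0.671, -0.031,  0.5  ]), 'ft_torque': array([ 0.013, -0.042,  0.029]), 'grip_force': np.float64(0.0), 'gripper_width': np.float64(1.001)}
scene [1.181 0.724 0.812]
sniffer_mid 0.74 [0.412 0.346 0.103] [484. 275.]
sniffer_nose 0.65 [0.415 0.35  0.106] [485. 275.]
rest 0.81 [0.448 0.365 0.017] [473. 314.]
green_pot 0.91 [0.543 0.153 0.072] [378. 263.]
green_pot_rim 0.74 [0.542 0.149 0.067] [377. 263.]
green_pot_rim 0.63 [ 0.438 -0.304  0.074] [299. 168.]
magenta_pot 0.56 [ 0.439 -0.303  0.069] [298. 170.]
dock 0.8 [0.795 0.299 0.021] [334. 373.]
dock 0.66 [ 0.568 -0.117  0.028] [301. 226.]
dock 0.65 [ 0.664 -0.323  0.02 ] [231. 206.]
dock_rim 0.94 [ 0.567 -0.117  0.021] [301. 228.]
dock_rim 0.7 [ 0.664 -0.326  0.02 ] [231. 205.]
dock_rim 0.6
[... 294 characters left out ...]

sniffer_nose 0.98 [0.384 0.356 0.112] [269. 369.]
rest 0.73 [0.367 0.36  0.014] [276. 421.]
green_pot 0.65 [0.537 0.154 0.069] [294. 293.]
green_pot_rim 0.92 [0.537 0.153 0.077] [295. 289.]
magenta_pot 0.83 [ 0.431 -0.284  0.074] [462. 230.]
magenta_pot 0.38 [0.537 0.153 0.075] [295. 290.]
dock 0.83 [ 0.652 -0.315  0.03 ] [392. 211.]
dock 0.79 [0.762 0.294 0.024] [169. 294.]
dock 0.68 [ 0.546 -0.12   0.029] [377. 254.]
dock_rim 0.83 [ 0.551 -0.116  0.027] [374. 255.]
dock_rim 0.82 [0.764 0.289 0.022] [171. 293.]
dock_rim 0.79 [ 0.648 -0.316  0.024] [393. 213.]
dock_rim 0.75 [0.384 0.354 0.11 ] [270. 369.]
tub 0.9 [0.738 0.114 0.071] [244. 246.]
carton 0.63 [ 0.774 -0.121  0.077] [307. 204.]
```

View pics/scene0.png

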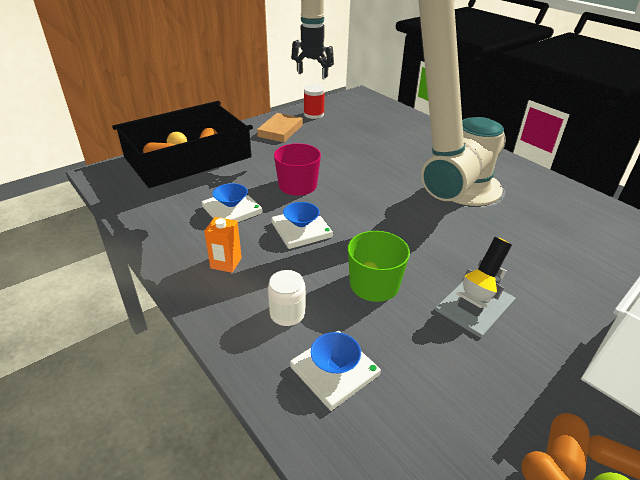

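View pics/side0.png

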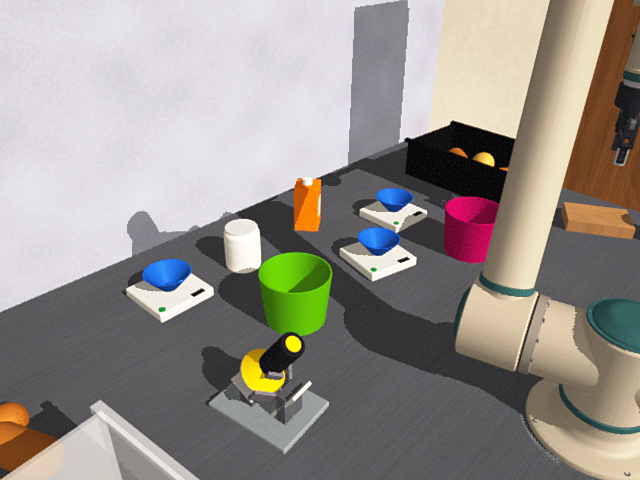

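The three things that look like docks are at scene pixels (334,355), (301,215) and (231,195), at distances from the base of about 0.83, 0.57 and 0.73 m. The middle one at (301,215) is nearest. The green pot is at (378,263), the magenta at (298,170), and the meter is in its rest at (487,275). I'll confirm these in one enlarged crop and refine the poses with silhouettes.

```bash
cat > fit.py <<'E'
from h import *
from scipy.optimize import minimize
def mask(p,lo,hi,box=None):
    h=cv2.cvtColor(p["img"],cv2.COLOR_RGB2HSV); m=cv2.inRange(h,lo,hi)
    if box:
        b=np.zeros_like(m); x0,y0,x1,y1=box; b[y0:y1,x0:x1]=1; m*=b
    n,l,s,c=cv2.connectedComponentsWithStats(m); k=1+np.argmax(s[1:,4]); m=(l==k).astype(np.uint8)
    hull=cv2.convexHull(cv2.findNonZero(m)); o=np.zeros_like(m); cv2.fillConvexPoly(o,hull,1); return o
def circ(x,y,z,r):
    t=np.linspace(0,2*np.pi,60); return np.c_[x+r*np.cos(t),y+r*np.sin(t),z+0*t]
def proj(p,W):
    M=np.array(p["world_to_cam"]); c=W@M[:3,:3].T+M[:3,3]; return np.c_[p["fx"]*c[:,0]/c[:,2]+p["cx"],p["fy"]*c[:,1]/c[:,2]+p["cy"]]
def sil(p,W):
    u=proj(p,W).astype(np.float32); h=cv2.convexHull(u); o=np.zeros((480,640),np.uint8)
    cv2.fillConvexPoly(o,np.round(h*16).astype(np.int32),1,shift=4); return o
def fit(views,pts,x0,step=.02):
    f=lambda v:sum((sil(p,pts(v))!=m).sum()/m.sum() for p,m in views)
    r=minimize(f,x0,method="Nelder-Mead",options=dict(initial_simplex=np.array([x0]+[np.array(x0)+step*e for e in np.eye(len(x0))])))
    return r.x,r.fun
E
cat > b.py <<'E'
from fit import *
np.set_printoptions(precision=4,suppress=True)
S=get_image("scene");D=get_image("side")
pot=lambda v:np.r_[circ(*v,.11,.071),circ(*v,0,.060)]
dish=lambda v:np.r_[circ(*v,.062,.05),circ(*v,.03,.025)]
G=((40,80,40),(75,255,255)); B=((100,120,60),(125,255,255)); Mg=((155,120,40),(178,255,255))
for v in ([(S,),(D,)],): pass
bs=(270,195,330,232); bd=(350,225,405,262)
ms=[("green",G,(330,215,430,310),(245,240,345,345),pot,(.5,.15)),("mag",Mg,(265,135,330,200),(435,190,510,265),pot,(.4,-.3)),("dock",B,bs,bd,dish,(.55,-.12))]
for n,c,b1,b2,pt,x0 in ms:
    v1=(S,mask(S,*c,b1));v2=(D,mask(D,*c,b2))
    for w in ([v1],[v2],[v1,v2]): print(n,fit(w,pt,x0))
def cr(p,x,y,w,h): return cv2.resize(p["img"][y:y+h,x:x+w],(400,300),interpolation=cv2.INTER_CUBIC)
im=np.vstack([np.hstack([cr(S,430,225,120,90),cr(D,210,320,140,105)]),np.hstack([cr(S,190,165,160,120),cr(D,340,180,160,120)])])
cv2.imwrite("pics/m1.png",im[:,:,::-1])
E
python3 b.py
```

```text
green (array([0.5415, 0.1474]), np.float64(0.009547190398254229))
green (array([0.5453, 0.1437]), np.float64(0.011476664116296864))
green (array([0.5421, 0.1472]), np.float64(0.04985023360302138))
mag (array([ 0.4254, -0.3275]), np.float64(0.014790076335877863))
mag (array([ 0.4321, -0.3352]), np.float64(0.1515741642323921))
mag (array([ 0.4258, -0.3282]), np.float64(0.22623763970754018))
dock (array([ 0.5542, -0.1332]), np.float64(0.0728862973760933))
dock (array([ 0.56 , -0.138]), np.float64(0.0562429696287964))
dock (array([ 0.5579, -0.1358]), np.float64(0.20423084869493355))
```

View pics/m1.png

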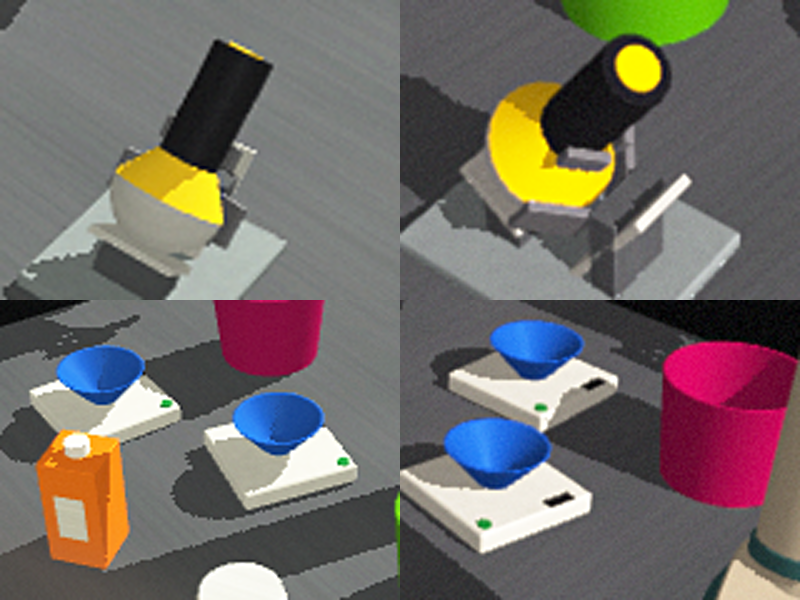

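The crop confirms that the nearest dock is the one at scene pixel (301,215): white housing, blue dish, empty. The meter's handle end shows at scene (503,240) and side (293,344). Next I'll fit the meter's pose.

```bash
cat > c.py <<'E'
from fit import *
np.set_printoptions(precision=4,suppress=True)
S=get_image("scene");D=get_image("side")
def cyl(v,a=.065,b=.145,r=.02):
    x,y,yaw=v[0],v[1],v[2]*10
    z=np.array([-.574*np.cos(yaw),-.574*np.sin(yaw),.819]); t=np.array([x,y,.045])
    e1=np.cross(z,[0,0,1]);e1/=np.linalg.norm(e1);e2=np.cross(z,e1); c=circ(0,0,0,r)
    return np.vstack([t+s*z+c[:,:1]*e1+c[:,1:2]*e2 for s in (a,b)])
for T in (35,45,55):
    v1=(S,mask(S,(0,0,0),(180,255,T),(474,232,518,282)));
    v2=(D,mask(D,(0,0,0),(180,255,T),(258,330,310,375)))
    for w in ([v1],[v2],[v1,v2]):
        best=min((fit(w,cyl,[.44,.36,y0],.01) for y0 in (-.03,.0,.03)),key=lambda q:q[1])
        v=best[0]; print(T,v[:2],np.degrees(v[2]*10),best[1],v1[1].sum(),v2[1].sum())
# two-view ray check of cap
from numpy.linalg import lstsq
A=[];b=[]
for p,u,w in ((S,503,240.7),(D,293.3,343.8)):
    M=np.linalg.inv(np.array(p["world_to_cam"]));d=M[:3,:3]@[(u-p["cx"])/p["fx"],(w-p["cy"])/p["fy"],1];d/=np.linalg.norm(d);P=np.eye(3)-np.outer(d,d);A.append(P);b.append(P@M[:3,3])
print("cap",lstsq(np.vstack(A),np.hstack(b),rcond=None)[0])
E
python3 c.py
```

```text
35 [0.4333 0.346 ] 7.946671517463238 0.07433380084151472 713 892
35 [0.4371 0.3376] -3.9494004396877656 0.37331838565022424 713 892
35 [0.4375 0.3328] -6.184050324480514 0.5382864043170084 713 892
45 [0.4331 0.3455] 7.716670017776102 0.05678670360110803 722 1193
45 [0.439  0.3352] -0.25593200097389457 0.04861693210393965 722 1193
45 [0.4374 0.3458] 7.1624687123019415 0.19833841452795972 722 1193
55 [0.4347 0.3459] 7.252952651212134 0.05040871934604905 734 1214
55 [0.4389 0.332 ] -2.8101454028153974 0.04942339373970346 734 1214
55 [0.436 0.35 ] 10.479731809126065 0.17982753435172757 734 1214
cap [0.3537 0.3347 0.1646]
```

Request:
send_rows:
  slide:
    - [37, -3, -3]
    - [37, -3, -3]
    - [37, -3, -3]
    - [37, -3, -3]
    - [37, -3, -3]
    - [37, -3, -3]
    - [37, -3, -3]
    - [37, -3, -3]
    - [37, -3, -3]
    - [37, -3, -3]
  twist:
    - [0, 0, -0.07]
    - [0, 0, -0.07]
    - [0, 0, -0.07]
    - [0, 0, -0.07]
    - [0, 0, -0.07]
    - [0, 0, -0.07]
    - [0, 0, -0.07]
    - [0, 0, -0.07]
    - [0, 0, -0.07]
    - [0, 0, -0.07]
  fingers: [-1, -1, -1, -1, -1, -1, -1, -1, -1, -1]

```text
clock: 2.13
position: [0.4744, -0.2775, 0.2614]
eef_rot: [0.857, 0.516, 0.0, 0.0]
force: [-0.8, 0.2, -0.3]
gripper_width: 1.002
grip_force: 0.0
```

Request:
send_rows:
  slide:
    - [37, -3, -2]
    - [37, -3, -2]
    - [37, -3, -2]
    - [37, -3, -2]
    - [37, -3, -2]
    - [37, -3, -2]
    - [37, -3, -2]
    - [37, -3, -2]
    - [37, -3, -2]
    - [37, -3, -2]
  twist:
    - [0, 0, -0.07]
    - [0, 0, -0.07]
    - [0, 0, -0.07]
    - [0, 0, -0.07]
    - [0, 0, -0.07]
    - [0, 0, -0.07]
    - [0, 0, -0.07]
    - [0, 0, -0.07]
    - [0, 0, -0.07]
    - [0, 0, -0.07]
  fingers: [-1, -1, -1, -1, -1, -1, -1, -1, -1, -1]

```text
clock: 2.97
position: [0.5073, 0.0851, 0.2814]
eef_rot: [0.628, 0.778, 0.0, 0.0]
force: [0.7, 0.2, 1.0]
gripper_width: 1.003
grip_force: 0.0
```

```bash
cat > plan.py <<'E'
from h import *
np.set_printoptions(precision=3,suppress=True)
def frame(z,y):
    z=np.array(z)/np.linalg.norm(z); y=np.array(y)-np.dot(y,z)*z; y/=np.linalg.norm(y); return np.c_[np.cross(y,z),y,z]
def plan(P,Q,n=None,start=None):
    """constant-rate rows (screw in body frame, solved by simulation) from the present pose to P,Q(matrix)"""
    s=observe(); p0=np.array(s["position"]);R0=R.from_quat(s["eef_rot"])
    if start: p0,R0=start
    rv=(R0.inv()*R.from_matrix(Q)).as_rotvec(); d=P-p0
    if n is None: n=int(np.ceil(max(np.linalg.norm(d)/.037,np.linalg.norm(rv)/.11,1)))
    w=np.round(rv/n,4); A=np.zeros((3,3)); Rk=R0
    for i in range(n): A+=Rk.as_matrix(); Rk=Rk*R.from_rotvec(w)
    sl=np.round(np.linalg.solve(A,d)*1000,1)
    p=p0.copy();Rk=R0;path=[]
    for i in range(n): p=p+Rk.as_matrix()@sl/1000; Rk=Rk*R.from_rotvec(w); path.append(p)
    print("rows",n,"slide",sl.tolist(),"twist",w.tolist(),"end",p,"minz",min(q[2] for q in path)); return p,Rk
E
cat > d.py <<'E'
from plan import *
s=observe(); print(s["clock"],s["position"],s["eef_rot"],s["joints"])
ax=np.array([-.574*np.cos(.133),-.574*np.sin(.133),.819]); tip=np.array([.436,.346,.045])
plan(tip+.195*ax,frame(-ax,[-.132,.991,0]))
E
python3 d.py
```

```text
2.9667 [0.507 0.085 0.281] [0.628 0.778 0.    0.   ] [ 0.031  0.158  1.538  0.     1.444 -0.183]
rows 15 slide [22.6, 5.1, -0.8] twist [-0.0303, -0.0328, -0.096] end [0.325 0.332 0.205] minz 0.20523628942366798
```

Request:
send_rows:
  slide:
    - [22.6, 5.1, -0.8]
    - [22.6, 5.1, -0.8]
    - [22.6, 5.1, -0.8]
    - [22.6, 5.1, -0.8]
    - [22.6, 5.1, -0.8]
    - [22.6, 5.1, -0.8]
    - [22.6, 5.1, -0.8]
    - [22.6, 5.1, -0.8]
  twist:
    - [-0.0303, -0.0328, -0.096]
    - [-0.0303, -0.0328, -0.096]
    - [-0.0303, -0.0328, -0.096]
    - [-0.0303, -0.0328, -0.096]
    - [-0.0303, -0.0328, -0.096]
    - [-0.0303, -0.0328, -0.096]
    - [-0.0303, -0.0328, -0.096]
    - [-0.0303, -0.0328, -0.096]
  fingers: [-1, -1, -1, -1, -1, -1, -1, -1]

```text
clock: 3.63
position: [0.4506, 0.2556, 0.2668]
eef_rot: [0.281, 0.944, 0.012, 0.174]
force: [0.0, 0.2, 1.4]
gripper_width: 0.999
grip_force: 0.0
```

Request:
send_rows:
  slide:
    - [22.6, 5.1, -0.8]
    - [22.6, 5.1, -0.8]
    - [22.6, 5.1, -0.8]
    - [22.6, 5.1, -0.8]
    - [22.6, 5.1, -0.8]
    - [22.6, 5.1, -0.8]
    - [22.6, 5.1, -0.8]
    - [0, 0, 0]
    - [0, 0, 0]
  twist:
    - [-0.0303, -0.0328, -0.096]
    - [-0.0303, -0.0328, -0.096]
    - [-0.0303, -0.0328, -0.096]
    - [-0.0303, -0.0328, -0.096]
    - [-0.0303, -0.0328, -0.096]
    - [-0.0303, -0.0328, -0.096]
    - [-0.0303, -0.0328, -0.096]
    - [0, 0, 0]
    - [0, 0, 0]
  fingers: [-1, -1, -1, -1, -1, -1, -1, -1, -1]

```text
clock: 4.38
position: [0.3239, 0.3299, 0.2044]
eef_rot: [-0.063, 0.952, 0.019, 0.299]
force: [0.4, 0.2, 0.5]
gripper_width: 0.999
grip_force: 0.0
```

```bash
cat > e.py <<'E'
from plan import *
s=observe(); print(s["clock"],s["position"],s["joints"]); Rm=R.from_quat(s["eef_rot"]).as_matrix(); print(Rm)
p=get_image("wrist"); save(p,"w1.png")
ax=np.array([-.574*np.cos(.133),-.574*np.sin(.133),.819]); tip=np.array([.436,.346,.045])
print("cap",pix(p,tip+.145*ax),"65",pix(p,tip+.065*ax),"tip",pix(p,tip), "tcp",pix(p,np.array(s["position"])),pix(p,np.array(s["position"])+.05*Rm[:,2]))
E
python3 e.py
```

```text
4.3833 [0.324 0.33  0.204] [ 0.987 -0.027  2.122 -0.692  0.745 -0.268]
[[-0.813 -0.131  0.568]
 [-0.108  0.991  0.074]
 [-0.573 -0.001 -0.82 ]]
cap [316. 272.] 65 [315. 233.] tip [314. 214.] tcp [314. 314.] [313. 270.]
```

View pics/w1.png

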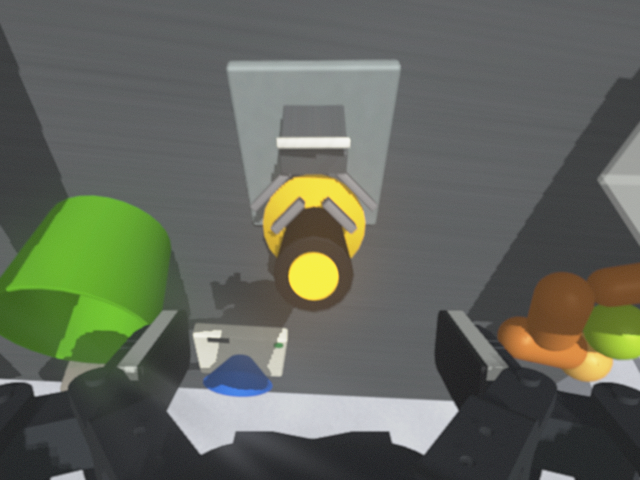

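Wrist view: the meter's yellow end cap is at (313,276), the tool axis at that depth at (313,270), and the cone behind it at (315,228). They line up to within about 3 mm, so I'll shift +2 mm in tool x, advance 92 mm and close.

Request:
send_rows:
  slide:
    - [1, 0, 11.5]
    - [1, 0, 11.5]
    - [0, 0, 11.5]
    - [0, 0, 11.5]
    - [0, 0, 11.5]
    - [0, 0, 11.5]
    - [0, 0, 11.5]
    - [0, 0, 11.5]
    - [0, 0, 0]
    - [0, 0, 0]
  twist:
    - [0, 0, 0]
    - [0, 0, 0]
    - [0, 0, 0]
    - [0, 0, 0]
    - [0, 0, 0]
    - [0, 0, 0]
    - [0, 0, 0]
    - [0, 0, 0]
    - [0, 0, 0]
    - [0, 0, 0]
  fingers: [-1, -1, -1, -1, -1, -1, -1, -1, -1, -1]

```text
clock: 5.27
position: [0.3779, 0.3373, 0.1292]
eef_rot: [-0.06, 0.952, 0.02, 0.301]
force: [-0.1, 0.5, -0.4]
gripper_width: 1.0
grip_force: 0.0
```

Request:
send_rows:
  slide:
    - [0, 0, 0]
    - [0, 0, 0]
    - [0, 0, 0]
    - [0, 0, 0]
    - [0, 0, 0]
    - [0, 0, 0]
    - [0, 0, 0]
    - [0, 0, 0]
    - [0, 0, 0]
    - [0, 0, 0]
  twist:
    - [0, 0, 0]
    - [0, 0, 0]
    - [0, 0, 0]
    - [0, 0, 0]
    - [0, 0, 0]
    - [0, 0, 0]
    - [0, 0, 0]
    - [0, 0, 0]
    - [0, 0, 0]
    - [0, 0, 0]
  fingers: [0, 0.2, 0.3, 0.4, 0.5, 0.6, 0.8, 1, 1, 1]
  newtons: 70

```text
clock: 6.1
position: [0.3761, 0.3374, 0.1295]
eef_rot: [-0.062, 0.952, 0.02, 0.301]
force: [-4.2, -0.4, 6.7]
gripper_width: 0.439
grip_force: 69.3
```

Request:
send_rows:
  slide:
    - [-2.9, 0, -4.1]
    - [-5.7, 0, -8.2]
    - [-8.6, 0, -12.3]
    - [-8.6, 0, -12.3]
    - [-8.6, 0, -12.3]
    - [-8.6, 0, -12.3]
    - [-8.6, 0, -12.3]
    - [-8.6, 0, -12.3]
    - [-8.6, 0, -12.3]
    - [0, 0, 0]
  twist:
    - [0, 0, 0]
    - [0, 0, 0]
    - [0, 0, 0]
    - [0, 0, 0]
    - [0, 0, 0]
    - [0, 0, 0]
    - [0, 0, 0]
    - [0, 0, 0]
    - [0, 0, 0]
    - [0, 0, 0]
  fingers: [1, 1, 1, 1, 1, 1, 1, 1, 1, 1]

```text
clock: 6.93
position: [0.3763, 0.3377, 0.2507]
eef_rot: [-0.061, 0.951, 0.021, 0.301]
force: [0.6, 0.2, -3.8]
gripper_width: 0.437
grip_force: 87.9
```

```bash
cat > f.py <<'E'
from plan import *
s=observe(); print(s["clock"],s["position"],s["joints"],s["force"],s["grip_force"]); Rm=R.from_quat(s["eef_rot"]).as_matrix()
# stage above green pot edge side, tip 0.17 up; heading of y follows base azimuth
a=np.radians(97.6-30)
plan(np.array([.48,.24,.29]),frame([0,0,-1],[np.cos(a),np.sin(a),0]))
E
python3 f.py
```

```text
6.9333 [0.376 0.338 0.251] [ 0.875 -0.032  1.996 -0.58   0.787 -0.49 ] [ 0.585  0.221 -3.769] 87.90798783302307
rows 8 slide [-15.4, -10.7, -0.1] twist [0.0203, 0.0748, 0.0629] end [0.48 0.24 0.29] minz 0.25959665057274106
```

Request:
send_rows:
  slide:
    - [-15.4, -10.7, -0.1]
    - [-15.4, -10.7, -0.1]
    - [-15.4, -10.7, -0.1]
    - [-15.4, -10.7, -0.1]
    - [-15.4, -10.7, -0.1]
    - [-15.4, -10.7, -0.1]
    - [-15.4, -10.7, -0.1]
    - [-15.4, -10.7, -0.1]
    - [0, 0, 0]
    - [0, 0, 0]
  twist:
    - [0.0203, 0.0748, 0.0629]
    - [0.0203, 0.0748, 0.0629]
    - [0.0203, 0.0748, 0.0629]
    - [0.0203, 0.0748, 0.0629]
    - [0.0203, 0.0748, 0.0629]
    - [0.0203, 0.0748, 0.0629]
    - [0.0203, 0.0748, 0.0629]
    - [0.0203, 0.0748, 0.0629]
    - [0, 0, 0]
    - [0, 0, 0]
  fingers: [1, 1, 1, 1, 1, 1, 1, 1, 1, 1]

```text
clock: 7.77
position: [0.4811, 0.2381, 0.2855]
eef_rot: [0.196, 0.981, -0.003, -0.002]
force: [-0.5, 0.2, -4.9]
gripper_width: 0.435
grip_force: 87.5
```

```bash
cat > g.py <<'E'
from plan import *
s=observe(); print(s["clock"],s["position"],s["joints"],s["force"],s["grip_force"]); Rm=R.from_quat(s["eef_rot"]).as_matrix(); print(Rm)
P=np.array(s["position"]); S=get_image("scene");D=get_image("side");ax=-Rm[:,2]; tip=P-.104*ax
def draw(p):
    im=p["img"].copy()
    for a,r in ((0,0),(.038,.038),(.065,.02)):
        t=np.linspace(0,2*np.pi,24,endpoint=False)
        for q in t:
            u=pix(p,tip+a*ax+r*(np.cos(q)*Rm[:,0]+np.sin(q)*Rm[:,1])).astype(int); im[u[1],u[0]]=(255,0,255)
    c=pix(p,tip+.05*ax).astype(int); x0,y0=c[0]-60,c[1]-60
    x0=min(max(x0,0),520);y0=min(max(y0,0),360)
    print(x0,y0); return cv2.resize(im[y0:y0+120,x0:x0+120],(400,400),interpolation=cv2.INTER_NEAREST)
cv2.imwrite("pics/g1.png",np.hstack([draw(S),draw(D)])[:,:,::-1])
a=np.arctan2(Rm[1,1],Rm[0,1])-.3
plan(np.array([.5425,.1465,.104+.15]),frame([0,0,-1],[np.cos(a),np.sin(a),0]))
E
python3 g.py
```

```text
7.7667 [0.481 0.238 0.286] [ 0.332  0.196  1.481 -0.003  1.472 -0.844] [-0.525  0.217 -4.85 ] 87.45090007781982
[[-0.923  0.384 -0.005]
 [ 0.385  0.923 -0.005]
 [ 0.003 -0.007 -1.   ]]
375 155
221 188
rows 4 slide [-25.3, -12.7, 8.1] twist [-0.0015, -0.0005, 0.0758] end [0.542 0.146 0.254] minz 0.25401026589243403
```

View pics/g1.png

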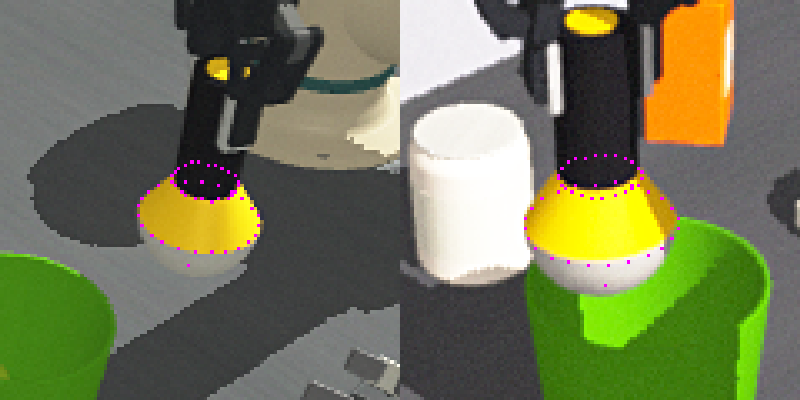

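The in-hand overlay matches the meter in both views, with the tip 104 mm below the TCP and the axis vertical. Next I'll move over the green pot, check, and then dip.

Request:
send_rows:
  slide:
    - [-25.3, -12.7, 8]
    - [-25.3, -12.7, 8]
    - [-25.3, -12.7, 8]
    - [-25.3, -12.7, 8]
    - [0, 0, 0]
    - [0, 0, 0]
    - [0, 0, 0]
  twist:
    - [0, 0, 0.0758]
    - [0, -0.005, 0.0758]
    - [0, 0, 0.0758]
    - [-0.006, 0, 0.0758]
    - [0, 0, 0]
    - [0, 0, 0]
    - [0, 0, 0]
  fingers: [1, 1, 1, 1, 1, 1, 1]

```text
clock: 8.45
position: [0.5422, 0.1475, 0.2564]
eef_rot: [0.339, 0.941, 0.001, 0.002]
force: [-0.7, 0.6, -3.5]
gripper_width: 0.44
grip_force: 87.4
```

```bash
cat > i.py <<'E'
from fit import *
np.set_printoptions(precision=4,suppress=True)
s=observe(); print(s["clock"],s["position"],s["force"],s["grip_force"]); Rm=R.from_quat(s["eef_rot"]).as_matrix(); print(Rm[:,2],Rm[:,:2])
ax=-Rm[:,2];tip=np.array(s["position"])-.104*ax
S=get_image("scene");D=get_image("side")
def crop(p):
    im=p["img"].copy()
    for W in (circ(.542,.1468,.11,.071),circ(*(tip+.038*ax),.038)):
        for u in np.round(proj(p,W)).astype(int): im[u[1],u[0]]=(255,0,255)
    c=pix(p,np.array([.542,.147,.13])).astype(int); return cv2.resize(im[c[1]-60:c[1]+60,c[0]-60:c[0]+60],(400,400),interpolation=cv2.INTER_NEAREST)
cv2.imwrite("pics/i1.png",np.hstack([crop(S),crop(D)])[:,:,::-1])
E
python3 i.py
```

```text
8.45 [0.5422 0.1475 0.2564] [-0.6686  0.6393 -3.4592] 87.40831732749939
[ 0.0052 -0.     -1.    ] [[-0.7695  0.6386]
 [ 0.6386  0.7695]
 [-0.004   0.0033]]
```

View pics/i1.png

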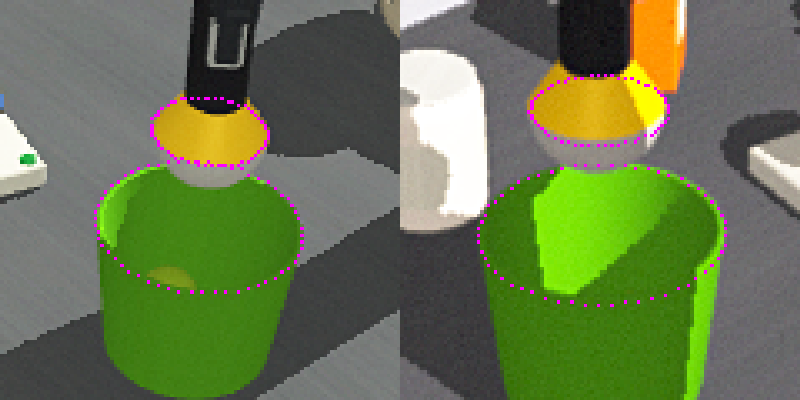

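The projected rim and nose rings lie on the pot rim and nose in both views, so the nose is centred over the pot. I'll dip 74 mm, which puts the tip about 32 mm below the rim, and hold for over a second.

Request:
send_rows:
  slide:
    - [0, 0, 5]
    - [0, 0, 10]
    - [0, 0, 10]
    - [0, 0, 10]
    - [0, 0, 10]
    - [0, 0, 10]
    - [0, 0, 10]
    - [0, 0, 9]
    - [0, 0, 0]
    - [0, 0, 0]
  twist:
    - [0, 0, 0]
    - [0, 0, 0]
    - [0, 0, 0]
    - [0, 0, 0]
    - [0, 0, 0]
    - [0, 0, 0]
    - [0, 0, 0]
    - [0, 0, 0]
    - [0, 0, 0]
    - [0, 0, 0]
  fingers: [1, 1, 1, 1, 1, 1, 1, 1, 1, 1]

```text
clock: 9.38
position: [0.5436, 0.1463, 0.1818]
eef_rot: [0.34, 0.94, 0.0, 0.002]
force: [0.5, -0.2, -4.3]
gripper_width: 0.437
grip_force: 87.2
```

Request:
send_rows:
  slide:
    - [0, 0, 0]
    - [0, 0, 0]
    - [0, 0, 0]
    - [0, 0, 0]
    - [0, 0, 0]
    - [0, 0, 0]
    - [0, 0, 0]
    - [0, 0, 0]
    - [0, 0, 0]
    - [0, 0, 0]
  twist:
    - [0, 0, 0]
    - [0, 0, 0]
    - [0, 0, 0]
    - [0, 0, 0]
    - [0, 0, 0]
    - [0, 0, 0]
    - [0, 0, 0]
    - [0, 0, 0]
    - [0, 0, 0]
    - [0, 0, 0]
  fingers: [1, 1, 1, 1, 1, 1, 1, 1, 1, 1]

```text
clock: 10.22
position: [0.5439, 0.1465, 0.1826]
eef_rot: [0.34, 0.94, 0.001, 0.003]
force: [-0.1, -0.4, -4.4]
gripper_width: 0.438
grip_force: 87.2
```

Request:
send_rows:
  slide:
    - [0, 0, 0]
    - [0, 0, 0]
    - [0, 0, 0]
    - [0, 0, -5]
    - [0, 0, -12]
    - [0, 0, -15]
    - [0, 0, -15]
    - [0, 0, -15]
    - [0, 0, -15]
    - [0, 0, -15]
  twist:
    - [0, 0, 0]
    - [0, 0, 0]
    - [0, 0, 0]
    - [0, 0, 0]
    - [0, 0, 0]
    - [0, 0, 0]
    - [0, 0, 0]
    - [0, 0, 0]
    - [0, 0, 0]
    - [0, 0, 0]
  fingers: [1, 1, 1, 1, 1, 1, 1, 1, 1, 1]

```text
clock: 11.05
position: [0.5433, 0.1465, 0.2757]
eef_rot: [0.34, 0.94, 0.001, 0.003]
force: [0.0, -0.1, -3.3]
gripper_width: 0.437
grip_force: 87.2
```

```bash
cat > j.py <<'E'
from plan import *
s=observe(); print(s["clock"],s["position"],s["force"],s["grip_force"]); Rm=R.from_quat(s["eef_rot"]).as_matrix()
a=np.arctan2(Rm[1,1],Rm[0,1])-.5
plan(np.array([.557,-.1355,.104+.13]),frame([0,0,-1],[np.cos(a),np.sin(a),0]))
E
python3 j.py
```

```text
11.05 [0.543 0.147 0.276] [ 0.007 -0.134 -3.346] 87.23963856697083
rows 8 slide [-29.2, -20.4, 5.3] twist [0.0006, 0.0005, 0.0625] end [ 0.557 -0.135  0.234] minz 0.23364827728885296
```

```bash
cat > k.py <<'E'
from fit import *
np.set_printoptions(precision=4,suppress=True)
S=get_image("scene");D=get_image("side")
dish=lambda v:np.r_[circ(*v,.062,.05),circ(*v,.024,.018)]
v1=(S,mask(S,(100,80,40),(130,255,255),(265,192,335,240)));v2=(D,mask(D,(100,80,40),(130,255,255),(350,222,410,265)))
for w in ([v1],[v2],[v1,v2]): print(fit(w,dish,(.55,-.13)))
def crop(p):
    im=p["img"].copy()
    for u in np.round(proj(p,circ(.557,-.1355,.062,.05))).astype(int): im[u[1],u[0]]=(255,0,255)
    c=pix(p,np.array([.557,-.1355,.06])).astype(int); return cv2.resize(im[c[1]-40:c[1]+40,c[0]-40:c[0]+40],(400,400),interpolation=cv2.INTER_NEAREST)
cv2.imwrite("pics/k1.png",np.hstack([crop(S),crop(D)])[:,:,::-1])
E
python3 k.py
```

```text
(array([ 0.555 , -0.1327]), np.float64(0.061046511627906974))
(array([ 0.5599, -0.1382]), np.float64(0.02197802197802198))
(array([ 0.5563, -0.1356]), np.float64(0.18029644773830822))
```

View pics/k1.png

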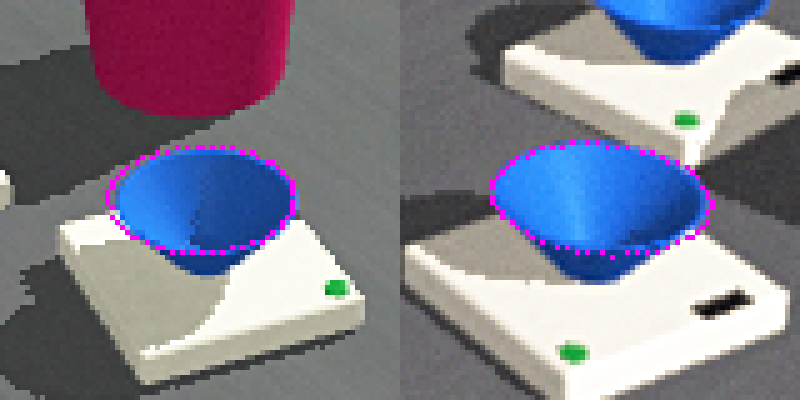

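The ring sits on the dish rim in both views, good to about 2 mm. Next I'll move over it.

Request:
send_rows:
  slide:
    - [-29.2, -20.4, 5.3]
    - [-29.2, -20.4, 5.3]
    - [-29.2, -20.4, 5.3]
    - [-29.2, -20.4, 5.3]
    - [-29.2, -20.4, 5.3]
    - [-29.2, -20.4, 5.3]
    - [-29.2, -20.4, 5.3]
    - [-29.2, -20.4, 5.3]
    - [0, 0, 0]
    - [0, 0, 0]
  twist:
    - [0, 0, 0.0625]
    - [0, 0, 0.0625]
    - [0, 0, 0.0625]
    - [0, 0, 0.0625]
    - [0.0025, 0.002, 0.0625]
    - [0, 0, 0.0625]
    - [0.0025, 0.002, 0.0625]
    - [0, 0, 0.0625]
    - [0, 0, 0]
    - [0, 0, 0]
  fingers: [1, 1, 1, 1, 1, 1, 1, 1, 1, 1]

```text
clock: 11.98
position: [0.5561, -0.137, 0.2309]
eef_rot: [0.564, 0.826, -0.0, -0.001]
force: [0.8, 1.0, -4.9]
gripper_width: 0.438
grip_force: 87.5
```

```bash
cat > l.py <<'E'
from fit import *
np.set_printoptions(precision=4,suppress=True)
s=observe(); print(s["clock"],s["position"],s["force"],s["grip_force"]); Rm=R.from_quat(s["eef_rot"]).as_matrix(); print(Rm)
print("corr tool mm",Rm.T@(np.array([.557,-.1355,.234])-s["position"])*1000)
ax=-Rm[:,2];tip=np.array(s["position"])-.104*ax; print("tip",tip)
S=get_image("scene");D=get_image("side")
def crop(p):
    im=p["img"].copy()
    for W in (circ(*(tip+.038*ax),.038),circ(.557,-.1355,.062,.05)):
        for u in np.round(proj(p,W)).astype(int): im[u[1],u[0]]=(255,0,255)
    c=pix(p,np.array([.557,-.1355,.12])).astype(int); return cv2.resize(im[c[1]-45:c[1]+45,c[0]-45:c[0]+45],(400,400),interpolation=cv2.INTER_NEAREST)
cv2.imwrite("pics/l1.png",np.hstack([crop(S),crop(D)])[:,:,::-1])
E
python3 l.py
```

```text
11.9833 [ 0.5561 -0.137   0.2309] [ 0.8149  1.0369 -4.9496] 87.45165824890137
[[-0.3644  0.9313 -0.0027]
 [ 0.9313  0.3644  0.0013]
 [ 0.0022 -0.0021 -1.    ]]
corr tool mm [ 1.1023  1.403  -3.1169]
tip [ 0.5558 -0.1369  0.1269]
```

View pics/l1.png

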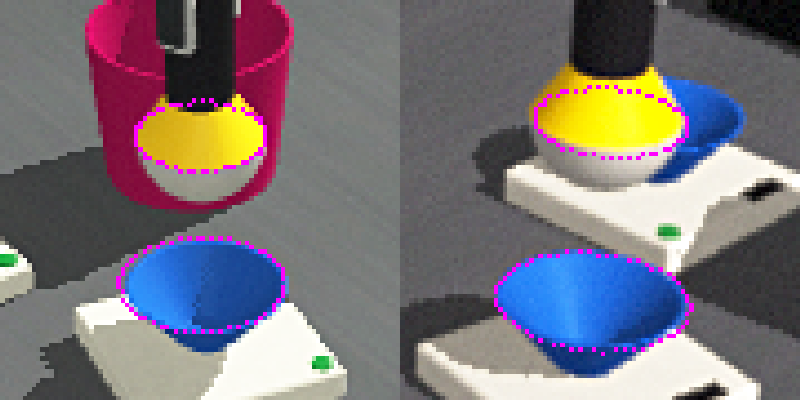

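Request:
send_rows:
  slide:
    - [1, 1.4, 6]
    - [0, 0, 12]
    - [0, 0, 12]
    - [0, 0, 12]
    - [0, 0, 12]
    - [0, 0, 12]
    - [0, 0, 10]
    - [0, 0, 6]
    - [0, 0, 0]
    - [0, 0, 0]
  twist:
    - [0, 0, 0]
    - [0, 0, 0]
    - [0, 0, 0]
    - [0, 0, 0]
    - [0, 0, 0]
    - [0, 0, 0]
    - [0, 0, 0]
    - [0, 0, 0]
    - [0, 0, 0]
    - [0, 0, 0]
  fingers: [1, 1, 1, 1, 1, 1, 1, 1, 1, 1]

```text
clock: 12.92
position: [0.5582, -0.1332, 0.1503]
eef_rot: [0.562, 0.827, 0.0, -0.0]
force: [-0.1, 0.3, -4.0]
gripper_width: 0.437
grip_force: 87.3
```

Request:
send_rows:
  slide:
    - [0, 0, 2]
    - [0, 0, 2]
    - [0, 0, 2]
    - [0, 0, 2]
    - [0, 0, 2]
    - [0, 0, 0]
    - [0, 0, 0]
  twist:
    - [0, 0, 0]
    - [0, 0, 0]
    - [0, 0, 0]
    - [0, 0, 0]
    - [0, 0, 0]
    - [0, 0, 0]
    - [0, 0, 0]
  fingers: [1, 1, 1, 1, 1, 1, 1]

```text
clock: 13.5
position: [0.5579, -0.1338, 0.1403]
eef_rot: [0.562, 0.827, 0.0, -0.0]
force: [0.7, 0.1, -4.1]
gripper_width: 0.441
grip_force: 87.3
```

Request:
send_rows:
  slide:
    - [0, 0, 1]
    - [0, 0, 1]
    - [0, 0, 1]
    - [0, 0, 0]
    - [0, 0, 0]
  twist:
    - [0, 0, 0]
    - [0, 0, 0]
    - [0, 0, 0]
    - [0, 0, 0]
    - [0, 0, 0]
  fingers: [1, 1, 1, 1, 1]

```text
clock: 13.92
position: [0.558, -0.1337, 0.1374]
eef_rot: [0.562, 0.827, 0.0, -0.0]
force: [0.4, 0.0, -4.6]
gripper_width: 0.439
grip_force: 87.3
```

Request:
send_rows:
  slide:
    - [0, 0, 1]
    - [0, 0, 0.5]
    - [0, 0, 0]
    - [0, 0, 0]
  twist:
    - [0, 0, 0]
    - [0, 0, 0]
    - [0, 0, 0]
    - [0, 0, 0]
  fingers: [1, 1, 1, 1]

```text
clock: 14.25
position: [0.5579, -0.1339, 0.1365]
eef_rot: [0.562, 0.827, -0.0, 0.0]
force: [-0.3, -0.4, 0.9]
gripper_width: 0.44
grip_force: 87.5
```

Request:
send_rows:
  slide:
    - [0, 0, 0.5]
    - [0, 0, 0.5]
    - [0, 0, 0]
    - [0, 0, 0]
  twist:
    - [0, 0, 0]
    - [0, 0, 0]
    - [0, 0, 0]
    - [0, 0, 0]
  fingers: [1, 1, 1, 1]

```text
clock: 14.58
position: [0.558, -0.134, 0.1363]
eef_rot: [0.562, 0.827, -0.0, 0.0]
force: [-4.5, -0.5, 5.6]
gripper_width: 0.435
grip_force: 88.1
```

Request:
send_rows:
  slide:
    - [0.2, -0.5, 0]
    - [0.2, -0.5, 0]
    - [0, 0, 0]
    - [0, 0, 0]
  twist:
    - [0, 0, 0]
    - [0, 0, 0]
    - [0, 0, 0]
    - [0, 0, 0]
  fingers: [1, 1, 1, 1]

```text
clock: 14.92
position: [0.5572, -0.1341, 0.1356]
eef_rot: [0.562, 0.827, -0.0, 0.0]
force: [-2.8, -1.1, 6.0]
gripper_width: 0.438
grip_force: 88.1
```

Request:
send_rows:
  slide:
    - [0.2, -0.5, 0.3]
    - [0, 0, 0.3]
    - [0, 0, 0]
    - [0, 0, 0]
  twist:
    - [0, 0, 0]
    - [0, 0, 0]
    - [0, 0, 0]
    - [0, 0, 0]
  fingers: [1, 1, 1, 1]

```text
clock: 15.25
position: [0.5567, -0.1342, 0.135]
eef_rot: [0.562, 0.827, -0.0, 0.0]
force: [-2.9, -0.8, 6.2]
gripper_width: 0.439
grip_force: 88.1
```

Request:
send_rows:
  slide:
    - [0, -0.6, 0.3]
    - [0, -0.6, 0.4]
    - [0, 0, 0]
    - [0, 0, 0]
  twist:
    - [0, 0, 0]
    - [0, 0, 0]
    - [0, 0, 0]
    - [0, 0, 0]
  fingers: [1, 1, 1, 1]

```text
clock: 15.58
position: [0.5559, -0.1344, 0.1343]
eef_rot: [0.562, 0.827, 0.0, 0.001]
force: [-2.3, -0.5, 5.8]
gripper_width: 0.434
grip_force: 88.2
```

Request:
send_rows:
  slide:
    - [0.2, -0.6, 0.3]
    - [0.2, -0.6, 0.3]
    - [0, 0, 0]
    - [0, 0, 0]
  twist:
    - [0, 0, 0]
    - [0, 0, 0]
    - [0, 0, 0]
    - [0, 0, 0]
  fingers: [1, 1, 1, 1]

```text
clock: 15.92
position: [0.5554, -0.1344, 0.134]
eef_rot: [0.562, 0.827, 0.001, 0.001]
force: [-2.0, -0.2, 5.9]
gripper_width: 0.441
grip_force: 88.5
```

Contact is gentle at 6 N, and the tip is at about 30 mm, which is home height. Releasing.

Request:
send_rows:
  slide:
    - [0, 0, 0]
    - [0, 0, 0]
    - [0, 0, 0]
    - [0, 0, 0]
    - [0, 0, 0]
    - [0, 0, 0]
    - [0, 0, 0]
    - [0, 0, 0]
    - [0, 0, 0]
    - [0, 0, 0]
  twist:
    - [0, 0, 0]
    - [0, 0, 0]
    - [0, 0, 0]
    - [0, 0, 0]
    - [0, 0, 0]
    - [0, 0, 0]
    - [0, 0, 0]
    - [0, 0, 0]
    - [0, 0, 0]
    - [0, 0, 0]
  fingers: [0.1, 0, -0.1, -0.2, -0.4, -0.6, -0.8, -1, -1, -1]
  newtons: 20

```text
clock: 16.75
position: [0.554, -0.1342, 0.133]
eef_rot: [0.562, 0.827, 0.0, -0.0]
force: [-0.1, 0.3, -0.0]
gripper_width: 1.001
grip_force: 0.0
```

```bash
cat > n.py <<'E'
from fit import *
np.set_printoptions(precision=4,suppress=True)
s=observe(); print(s["clock"],s["position"],s["force"],s["gripper_width"])
tip=np.array([.557,-.1355,.03])
S=get_image("scene");D=get_image("side")
def crop(p):
    im=p["img"].copy()
    for W in (circ(*(tip+[0,0,.145]),.02),circ(*(tip+[0,0,.065]),.02)):
        for u in np.round(proj(p,W)).astype(int): im[u[1],u[0]]=(255,0,255)
    c=pix(p,np.array([.557,-.1355,.11])).astype(int); return cv2.resize(im[c[1]-50:c[1]+50,c[0]-50:c[0]+50],(400,400),interpolation=cv2.INTER_NEAREST)
cv2.imwrite("pics/n1.png",np.hstack([crop(S),crop(D)])[:,:,::-1])
E
python3 n.py
```

```text
16.75 [ 0.554  -0.1342  0.133 ] [-0.1225  0.2621 -0.0098] 1.001464188203078
```

View pics/n1.png

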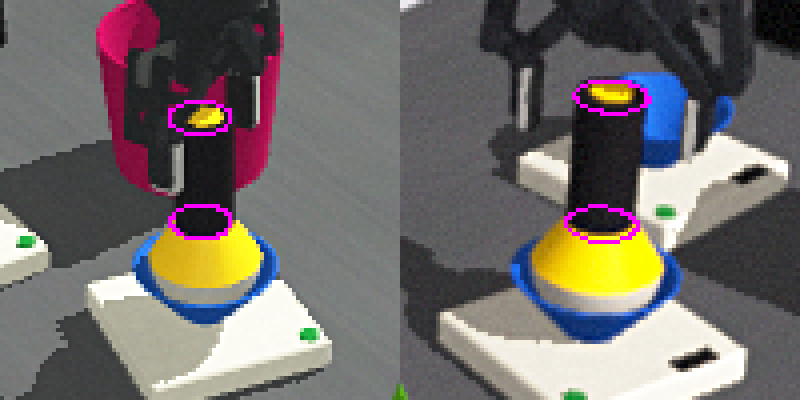

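The meter stands upright in the dish: cap and cone rings line up vertically in both views and the height matches home. Now I'll retreat straight up.

Request:
send_rows:
  slide:
    - [0, 0, -5]
    - [0, 0, -10]
    - [0, 0, -15]
    - [0, 0, -15]
    - [0, 0, -20]
    - [0, 0, -25]
    - [0, 0, -25]
    - [0, 0, -25]
    - [0, 0, -10]
    - [0, 0, 0]
  twist:
    - [0, 0, 0]
    - [0, 0, 0]
    - [0, 0, 0]
    - [0, 0, 0]
    - [0, 0, 0]
    - [0, 0, 0]
    - [0, 0, 0]
    - [0, 0, 0]
    - [0, 0, 0]
    - [0, 0, 0]
  fingers: [-1, -1, -1, -1, -1, -1, -1, -1, -1, -1]

```text
clock: 17.68
position: [0.5556, -0.1348, 0.2867]
eef_rot: [0.562, 0.827, 0.001, 0.003]
force: [0.2, 0.2, -0.5]
gripper_width: 0.998
grip_force: 0.0
```

```bash
cat > o.py <<'E'
from h import *
s=observe(); print(s["clock"],s["position"],s["force"])
S=get_image("scene"); save(S,"end.png")
E
python3 o.py
```

```text
17.6833 [ 0.55555548 -0.13482076  0.28673223] [ 0.23679086  0.21437596 -0.51704131]
```

View pics/end.png

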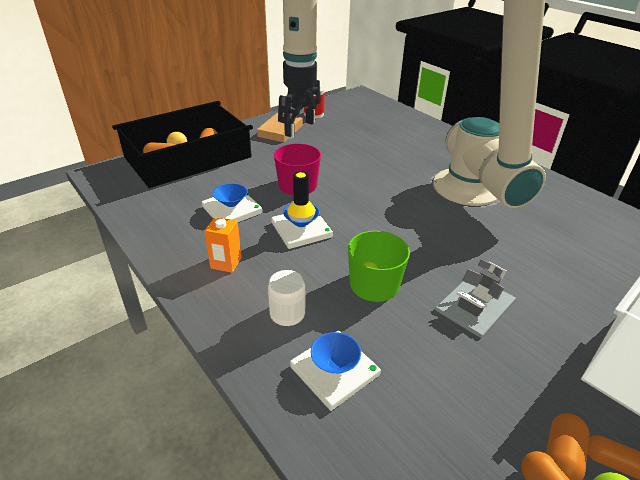

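The meter stands upright in the nearest dock at (301,200), the gripper is clear above it, and the pots, tub and carton haven't moved. Handing in.

```bash
python3 -c "
from workcell import *
print(job_done())"
```

```text
the job is handed in; nothing more can be done
None
```

I dipped the odour meter into the green pot for over a second with no contact detected, then stood it upright in the nearest dock and let go; the job was handed in at about 18 s with the pots, tub and carton still where they stood.

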